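# Swing the milk pan's handle in over its board, clear of the skillet

## Task

The wooden handle of the little blue milk pan is sticking out over the dark skillet beside it. Swing it round until it lies over the middle of the tongue of the pan's own wooden board, and let go. Keep the pan sitting level in the board's ring the whole time, and leave the skillet where it stands.

Things in the scene. Friction and masses are not known exactly. Their poses are not given: they have to be found in the camera images.
- board: Fixed paddle-shaped pale wood board, 10 mm thick: a round part 140 mm across with a raised ring (inside diameter 115 mm, top 17 mm above the granite) that holds the milk pan loosely, and a flat tongue 50 mm wide with a dark stripe along its middle, ending 215 mm from the ring's centre. Origin: ring's centre, on the granite. x axis: along the middle of the tongue, outward; z up.
- milk_center (a point): Centre of the loose milk pan (on its axis, half-way up): blue, round, 108 mm across, 75 mm tall, open, about 0.4 kg, one level wooden handle. It stands in the board's ring with 3.5 mm of play all round, its underside 10 mm above the granite, and turns there about its axis with light friction. x axis: from the pan's axis along the handle; z up.
- milk_grip (a point): Grip point on the centre line of the milk pan's handle, 115 mm out from the pan's axis, 76 mm above the granite. The handle is a bar 16 mm wide and 14 mm tall, its wood reaching from 72 to 172 mm from the pan's axis. x axis: outward along the handle; y across it; z up. It starts 50 to 80 degrees to one side of the tongue, its end above the skillet.
- skillet: Loose dark steel skillet, to be left alone: 150 mm across, 34 mm tall, about 0.75 kg, its steel handle reaching to 209 mm from its axis. The milk pan's handle passes over its rim with 35 mm to spare. Origin: centre of its underside, on the granite; x axis along its own handle. Nothing else on the sill (steel saucepan, spice rack, timer, hen, stopper) is needed.
Mind the look-alikes: they are no part of the job. What is shaped like the part that bears milk_center but purple or yellow is not meant.

How it is judged:
By the outcome, as a careful person would: the job done as asked, in the order asked, and still so for the second after the job is handed in, with the robot touching nothing.
It also fails if it takes over 35 s, if anything falls off the work surface, if the arm or the gripper's body presses on something with over 40 N, if the wrist force passes 120 N, or if a joint passes its speed limit or range.

## Robot

A 7-joint arm with a two-finger parallel gripper is mounted at the origin on the work surface. World frame = base frame: x ahead of the robot, y to its left, z up, the work surface at z = 0. Lengths are in m, angles in rad, forces in N, time in s.
With the tool pointing down it reaches from about 0.425 to 0.925 m from the base axis. Payload 6.8 kg.
Tool frame: the origin (TCP) lies at the very end of the fingers, on their centre line; the grasp point (between the pads) lies 19 mm behind it (bot.grip_depth is the distance from the TCP to the grasp point, in m); z points along the fingers, y is the direction in which the jaws open and shut (so a half turn about z gives the same grasp; the last joint's range is limited). The gripper opens to 85 mm and grips with 20 to 120 N. Pads are 22 mm wide; open, the fingers measure 114 mm over their backs; the gripper's body (76 mm by 85 mm) begins 54 mm behind the grasp point. The pads swing forward as they close: fully open they stand 13 mm farther back than shut.
Start: joints at [1.139, 0.477, 0.022, 1.555, -0.011, 1.109, -0.083], TCP at [0.215, -0.64, 0.209] pointing down, gripper open.
Joint ranges: [-2.96, 2.96], [-0.34, 2.1], [-1.41, 1.46], [0.24, 2.44], [-1.37, 4.51], [0.17, 1.92], [-2.96, 2.96]. Speed limits (rad/s): [2.39, 2.39, 3.14, 3.14, 3.14, 3.14, 3.14].

## Interface

Orientations are given as a unit quaternion [w, x, y, z].
In Python, from station import bot gives the robot as it stands.
- The arm moves only by the tool step_arm, never from a script. Its argument "increments" is a list of rows, each a list of 7 numbers: the shift along the world's x, y, z in m, then the turn, a rotation vector about the world's x, y, z in degrees, then the gripper command: -1 is fully open, 1 is shut, values between are in proportion. In form: [[dx, dy, dz, rx, ry, rz, fingers], ...]. A call has 1 to 10 rows; each row is the pose to reach, as a shift and turn from the pose commanded when the call began; what a row does not reach only later rows make up. A row lasts 1/12 s, in which the tool goes at most 41.7 mm and 7.16 degrees, less where a joint would pass 70% of its speed; a pose out of reach is approached as far as the arm can. A call with a gripper value outside its range is refused whole. The fingers move at their own pace and stop on an object; "force" is the grip in N (left out, the last holds). Time passes only in rows, so rows that repeat a pose let the fingers close. It gives the time, the measured TCP pose, the force and the opening at its end, in the units of the state.
- bot.get_obs(): the state, without advancing time (a new reading comes with each control period).
- bot.read_camera(name): name is "scene" or "top" or "wrist"; returns a dict with "color" (400x640x3 uint8, red, green, blue), "intrinsics" (3x3 intrinsics, pixels), "D" ([k1, k2, p1, p2, k3] as OpenCV has them; the pictures are not rectified), "extrinsics" (4x4, takes a point from camera to world coordinates). Camera axes: x right, y up, looking along -z (the intrinsics and any distortion apply to the point x, -y, -z); pixel columns grow to the right and rows downward; lengths in m; the calibration is good to about 2 mm. A picture is of the moment at which its call begins. There is no depth.
- bot.hand_in(): hands the job in, once; it reports no verdict.
Trained networks look in the newest picture that a camera, given by its name, has taken for a name from the list of things; names that differ only in an ending like _2 or _b are one class to them, and where a whole thing is asked for, a point or a joint stands for the part that bears it (a point fixed in the world has none). Each returns a list of dicts, best first, with "conf" (0 to 1); they miss things now and then, are a little off and sometimes report something else, mostly with a low value. They report only what shows in the picture. A call takes as long as a camera call. They do not tell look-alikes from the thing itself.
- bot.recognise(thing, camera): "location" ([column, row] as shares, 0 to 1, of the picture: columns of its width, rows of its height, amid what is visible of it).
- bot.place_of(thing, camera): "location" ([column, row] as shares, 0 to 1, of the picture: columns of its width, rows of its height: a listed point, or the origin of a listed thing).
The state is a dict: "t": time; "q": joint angles; "joint_vel": joint speeds; "joint_torque": joint torques, N m; "eef_pos": TCP position; "tool_rot": TCP orientation; "contact_force": force on the tool from outside, world axes, zero at the start; "torque": the same for the moment, N m; "gripper_width": opening from 0.0 (shut) to 1.0 (fully open).
Only numpy, scipy, OpenCV 4.12 (cv2) and the standard library are available. Lean on these libraries where they do the work, as an engineer would, in place of code of your own. Each camera call takes 0.05 s, during which the arm holds its last target.

## Working session

There is one attempt and no reset: what is moved stays moved. The work goes in short steps, Python scripts to look and compute and a tool call to move; the robot and the scene stay as the last step left them, time stands still between calls to the robot, and variables do not carry over. Pictures are saved under pics/ and viewed, and the job is handed in when it is done.

Besides the shell and the picture viewer there is one more tool, called after "Emit:" as a command line: name --pt "numbers of a row" for each row, then --argument value for the rest. step_arm: Moves the arm, as the interface text tells. Its arguments: {"type":"object","properties":{"increments":{"type":"array","items":{"type":"array","items":{"type":"number"}}},"force":{"type":"number"}},"required":["increments"]}

```bash
ls; mkdir -p pics
cat > h.py <<'E'
import numpy as np, cv2
from station import bot
def px2w(cam,uv,z):
    K=np.array(cam["intrinsics"]);D=np.array(cam["D"]);T=np.array(cam["extrinsics"])
    p=cv2.undistortPoints(np.array([[uv]],float),K,D)[0,0]
    d=T[:3,:3]@np.array([p[0],-p[1],-1]);o=T[:3,3]
    return o+d*(z-o[2])/d[2]
def w2px(cam,P):
    K=np.array(cam["intrinsics"]);D=np.array(cam["D"]);T=np.array(cam["extrinsics"])
    c=T[:3,:3].T@(np.array(P,float)-T[:3,3]);c=np.array([c[0],-c[1],-c[2]])
    return cv2.projectPoints(c.reshape(1,1,3),np.zeros(3),np.zeros(3),K,D)[0][0,0]
def shot(n,f):
    c=bot.read_camera(n);cv2.imwrite("pics/"+f,c["color"][:,:,::-1]);return c
E
python3 - <<'E'
from h import *
for n in ["scene","top"]:
    c=shot(n,n+"1.png")
    for th,z in [("board",0),("milk_center",.0475),("milk_grip",.076),("skillet",0)]:
        for r in bot.place_of(th,n)[:3]:
            uv=np.array(r["location"])*[640,400]
            print(n,th,round(r["conf"],2),uv.round(1),px2w(c,uv,z).round(4))
print(bot.get_obs())
E
```

```text
pics
scene board 0.77 [363.6 256.6] [0.5966 0.1039 0.    ]
scene milk_center 0.92 [440.1 168.9] [0.2601 0.3506 0.0475]
scene milk_center 0.88 [193.1 205.7] [ 0.4625 -0.3994  0.0475]
scene milk_center 0.86 [246.9 166.3] [ 0.2711 -0.2685  0.0475]
scene milk_grip 0.94 [174.6 223.2] [ 0.5655 -0.422   0.076 ]
scene milk_grip 0.9 [324.5 223.9] [ 0.5494 -0.0058  0.076 ]
scene milk_grip 0.81 [451.8 184.4] [0.3687 0.3674 0.076 ]
scene skillet 0.74 [304.8 236.2] [ 0.526  -0.0637  0.    ]
top board 0.67 [268.1 151. ] [0.6053 0.0975 0.    ]
top milk_center 0.95 [409.2 277.6] [ 0.2436 -0.2784  0.0475]
top milk_center 0.82 [169.1 280.9] [0.2421 0.3438 0.0475]
top milk_center 0.73 [454.7 202.2] [ 0.442  -0.4132  0.0475]
top milk_grip 0.92 [161.4 234.2] [0.3603 0.3596 0.076 ]
top milk_grip 0.78 [299.8 162.6] [0.5475 0.0042 0.076 ]
top milk_grip 0.78 [459.6 160.3] [ 0.5509 -0.4244  0.076 ]
top skillet 0.57 [328.4 179.1] [ 0.5207 -0.0747 -0.    ]
{'t': 0.5, 'q': array([ 1.13888347,  0.47699906,  0.02238508,  1.55544053, -0.01151676,
        1.10929626, -0.0830954 ]), 'joint_vel': array([ 0.0007359 ,  0.00029159,  0.00053897, -0.00259925, -0.00051526,
        0.00022403,  0.00016219]), 'joint_torque': array([-1.72593656e-03, -5.95805490e+01,  1.60454214e+00, -2.81288856e+01,
        1.24487773e-02,  2.50446530e-03, -2.30426622e-05]), 'eef_pos': array([ 0.2147909 , -0.63990849,  0.20919109]), 'tool_rot': array([-1.14148657e-05,  9.86922658e-01,  1.61194502e-01,  1.52686850e-05]), 'contact_force': array([ 0.30627534,  0.30867784, -0.47564037]), 'torque': array([ 0.03134322, -0.02130995, -0.01117433]), 'gripper_width': 0.9997064815387451}
```

View pics/scene1.png

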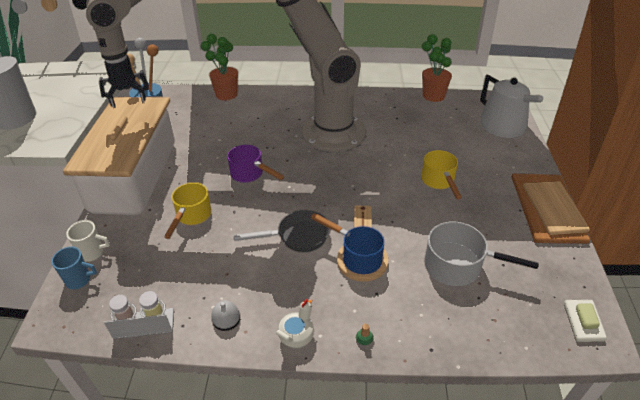

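View pics/top1.png

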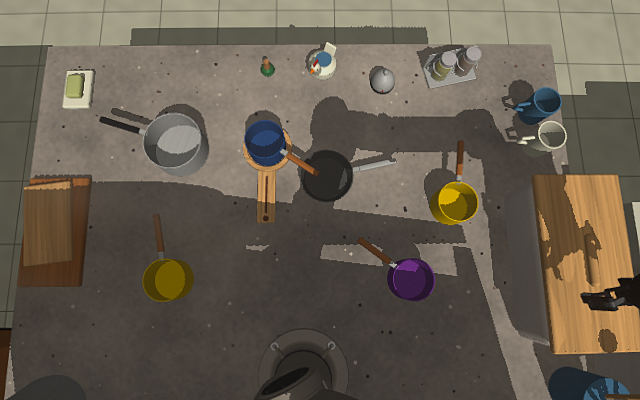

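Blue pan at top pixel (266,145). Its tongue runs down toward the robot, ending at about (266,222), and the handle runs to about (318,172) over the skillet at (326,176). I'll zoom in to measure these.

Run:
```python
from h import *
im=cv2.imread("pics/top1.png")[110:235,220:380]
cv2.imwrite("pics/topz.png",cv2.resize(im,None,fx=5,fy=4.8,interpolation=cv2.INTER_CUBIC))
im=cv2.imread("pics/scene1.png")[190:290,290:410]
cv2.imwrite("pics/scz.png",cv2.resize(im,None,fx=6,fy=6,interpolation=cv2.INTER_CUBIC))
```

```text
(no output)
```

View pics/topz.png

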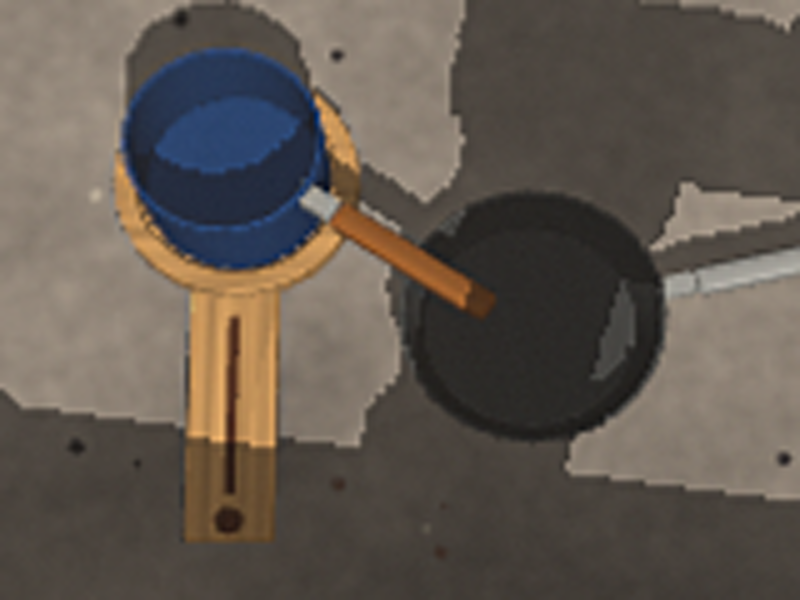

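View pics/scz.png

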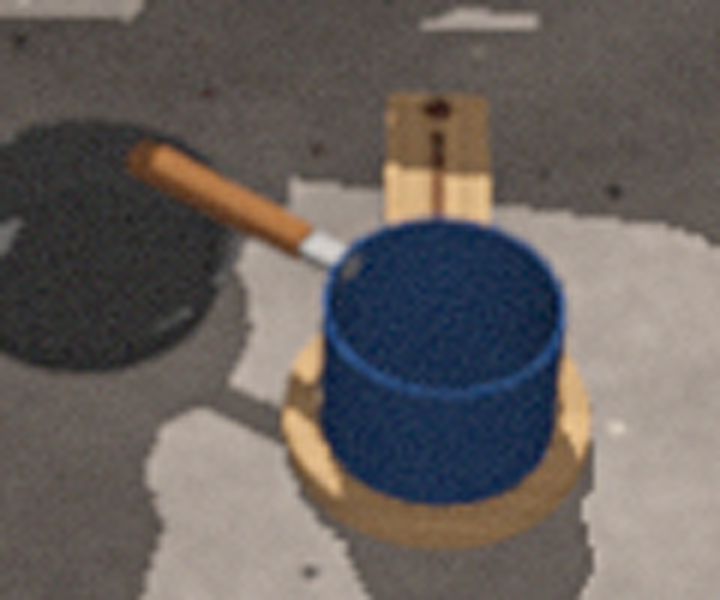

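Run:
```python
from h import *
c=bot.read_camera("top")
f=lambda u,v,z:px2w(c,(220+(u+.5)/5-.5,110+(v+.5)/4.8-.5),z)
for n,u,v,z in [("stripe0",235,317,.01),("stripe1",230,490,.01),("hole",228,519,.01),("endL",185,542,.01),("endR",275,541,.01),("nearL",190,300,.01),("nearR",279,300,.01),
 ("rimL",124,140,.085),("rimR",322,140,.085),("rimT",224,47,.085),("rimB",224,229,.085),("boardL",115,205,.013),("boardR",359,160,.013),
 ("hroot",338,214,.083),("hend",485,293,.083),("skL",412,320,.034),("skR",664,310,.034),("skT",530,190,.034),("skB",535,440,.034)]:
    print(n,f(u,v,z).round(4))
c=bot.read_camera("scene")
g=lambda u,v,z:px2w(c,(290+(u+.5)/6-.5,190+(v+.5)/6-.5),z)
for n,u,v,z in [("endL",388,93,.01),("endR",489,97,.01),("hole",438,107,.01),("stripe",437,200,.01),("rimL",324,300,.085),("rimR",565,300,.085),("rimT",446,219,.085),("rimB",446,395,.085),("hroot",307,232,.083),("hend",160,152,.083),("ringB",438,548,.0)]:
    print(n,g(u,v,z).round(4))
```

```text
stripe0 [0.5296 0.0996 0.01  ]
stripe1 [0.4269 0.1011 0.01  ]
hole [0.41  0.102 0.01 ]
endL [0.3969 0.1255 0.01  ]
endR [0.3971 0.076  0.01  ]
nearL [0.5401 0.1251 0.01  ]
nearR [0.5397 0.075  0.01  ]
rimL [0.6118 0.1511 0.085 ]
rimR [0.611  0.0457 0.085 ]
rimT [0.6662 0.0987 0.085 ]
rimB [0.56   0.0971 0.085 ]
boardL [0.5977 0.1683 0.013 ]
boardR [0.6245 0.0298 0.013 ]
hroot [0.5688 0.0372 0.083 ]
hend [ 0.5231 -0.0401  0.083 ]
skL [ 5.208e-01 -5.000e-04  3.400e-02]
skR [ 0.5256 -0.1396  0.034 ]
skT [ 0.5982 -0.0668  0.034 ]
skB [ 0.4502 -0.0671  0.034 ]
endL [0.3999 0.0774 0.01  ]
endR [0.4008 0.1284 0.01  ]
hole [0.4092 0.1026 0.01  ]
stripe [0.4754 0.1014 0.01  ]
rimL [0.6142 0.0472 0.085 ]
rimR [0.6101 0.1523 0.085 ]
rimT [0.5624 0.101  0.085 ]
rimB [0.667  0.0997 0.085 ]
hroot [0.5711 0.0389 0.083 ]
hend [ 0.5224 -0.0298  0.083 ]
ringB [0.6816 0.1003 0.    ]
```

Emit:
step_arm --pt "0.017 0.032 0 0 0 2 -1" --pt "0.034 0.064 0 0 0 4 -1" --pt "0.051 0.096 0 0 0 6 -1" --pt "0.068 0.128 0 0 0 8 -1" --pt "0.085 0.16 0 0 0 10 -1" --pt "0.102 0.192 0 0 0 12 -1" --pt "0.119 0.224 0 0 0 14 -1" --pt "0.136 0.256 0 0 0 16 -1" --pt "0.153 0.288 0 0 0 18 -1" --pt "0.17 0.32 0 0 0 20 -1"

```text
t: 1.43
eef_pos: [0.3853, -0.3184, 0.2096]
tool_rot: [0.0, 0.944, 0.331, 0.0]
contact_force: [0.1, -0.2, 0.2]
gripper_width: 0.999
```

Emit:
step_arm --pt "0.018 0.036 0 0 0 2 -1" --pt "0.036 0.072 0 0 0 4 -1" --pt "0.054 0.108 0 0 0 6 -1" --pt "0.072 0.144 0 0 0 8 -1" --pt "0.09 0.18 0 0 0 10 -1" --pt "0.108 0.216 0 0 0 12 -1" --pt "0.126 0.252 0 0 0 14 -1" --pt "0.144 0.288 0 0 0 16 -1" --pt "0.163 0.324 0 0 0 17 -1" --pt "0.163 0.324 0 0 0 17 -1"

```text
t: 2.27
eef_pos: [0.5506, 0.0137, 0.2101]
tool_rot: [-0.002, 0.882, 0.471, 0.003]
contact_force: [-0.9, 1.2, 0.7]
gripper_width: 1.001
```

Run:
```python
from h import *
o=bot.get_obs();print(o["t"],o["eef_pos"],o["tool_rot"],o["q"],o["gripper_width"])
q=o["tool_rot"];print(np.degrees(2*np.arctan2(q[2],q[1])))
c=shot("wrist","w1.png")
for r in bot.place_of("milk_grip","wrist")[:2]: print(r["conf"],px2w(c,np.array(r["location"])*[640,400],.076))
```

```text
2.2667 [0.55058922 0.01374119 0.21007036] [-0.00158075  0.88209233  0.47106524  0.00285666] [ 0.25046327  0.30870018 -0.46914876  1.83151461  0.15511498  1.03367617
 -0.86845056] 1.0010226455236482
56.20725740289003
0.72 [0.54848796 0.00807987 0.076     ]
```

View pics/w1.png

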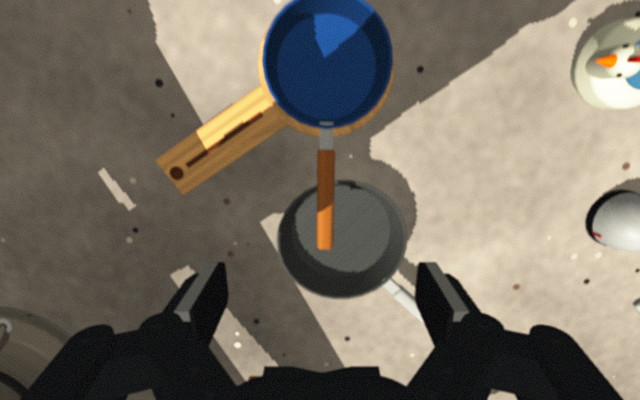

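The wrist view shows the handle from about (326,150) to (324,248), nearly parallel to the fingers' plane. The pan rim is centred near (327,60).

Run:
```python
from h import *
c=shot("wrist","w2.png")
a=px2w(c,(326,150),.083);b=px2w(c,(324.5,249),.083);print(a,b,np.degrees(np.arctan2(*(b-a)[1::-1])),np.hypot(*(b-a)[:2]))
o=bot.get_obs();print(o["t"],o["eef_pos"]);q=o["tool_rot"];print(np.degrees(2*np.arctan2(q[2],q[1])))
e=[px2w(c,p,.01) for p in [(157,158),(184,194)]];print(e)
print(px2w(c,(262,63),.085),px2w(c,(392,63),.085))
```

```text
[0.56946937 0.02864997 0.083     ] [ 0.51414342 -0.05096343  0.083     ] -124.79669938595072 0.09694974627896698
2.4167 [0.54762507 0.0039899  0.20902382]
55.58989498332728
[array([0.4016126 , 0.11713096, 0.01      ]), array([0.39861857, 0.06802323, 0.01      ])]
[0.56631259 0.11731295 0.085     ] [0.65385835 0.05785498 0.085     ]
```

View pics/w2.png

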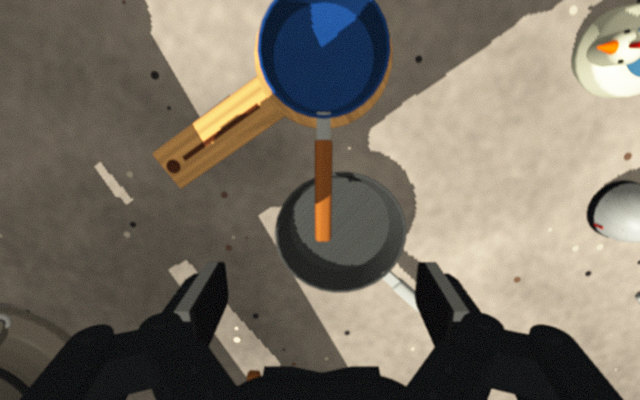

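Run:
```python
from h import *
c=bot.read_camera("wrist")
a=px2w(c,(323.5,140),.083);b=px2w(c,(322.5,241),.083);print(a,b,np.degrees(np.arctan2(*(b-a)[1::-1])),np.hypot(*(b-a)[:2]))
for p in [(152,155),(180,188),(174,166),(258,105)]: print(px2w(c,p,.01))
print(px2w(c,(258,52),.085),px2w(c,(390,52),.085),w2px(c,[.5485,.004,.076]))
```

```text
[0.57206469 0.03486533 0.083     ] [ 0.51659698 -0.04488765  0.083     ] -124.81837705599226 0.09714527260224759
[0.3990898  0.12094209 0.01      ]
[0.39926146 0.07422428 0.01      ]
[0.41107469 0.0974769  0.01      ]
[0.5300246  0.09606385 0.01      ]
[0.56844952 0.12336824 0.085     ] [0.65625076 0.06330856 0.085     ] [321.19514172 180.76426455]
```

Emit:
step_arm --pt "0 0 -0.03 0 0 0 -1" --pt "0 -0.001 -0.06 0 0 0 -1" --pt "0 -0.001 -0.085 0 0 0 -1" --pt "0 -0.002 -0.105 0 0 0 -1" --pt "0 -0.002 -0.122 0 0 0 -1" --pt "0 -0.002 -0.136 0 0 0 -1" --pt "0 -0.002 -0.146 0 0 0 -1" --pt "0 -0.002 -0.152 0 0 0 -1" --pt "0 -0.002 -0.152 0 0 0 -1" --pt "0 -0.002 -0.152 0 0 0 -1"

```text
t: 3.3
eef_pos: [0.548, 0.0014, 0.0576]
tool_rot: [0.0, 0.885, 0.466, 0.0]
contact_force: [-0.9, -0.2, 1.7]
gripper_width: 0.998
```

Run:
```python
from h import *
o=bot.get_obs();print(o["t"],o["eef_pos"],o["contact_force"])
c=shot("wrist","w3.png");shot("scene","s3.png")
```

```text
3.3 [0.54795219 0.00144088 0.05758856] [-0.89115601 -0.22619316  1.66843815]
```

View pics/w3.png

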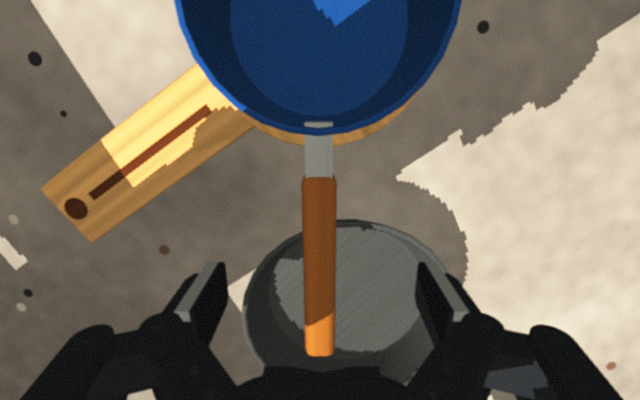

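View pics/s3.png

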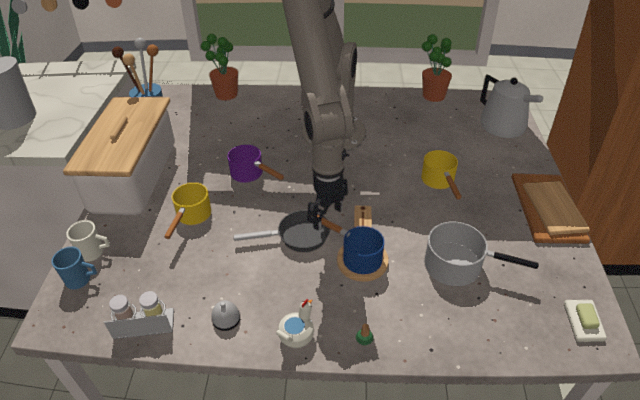

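The handle sits midway between the fingers (column 319, fingers at 222 and 420), so I'll close gently.

Emit:
step_arm --pt "0 0 0 0 0 0 0.2" --pt "0 0 0 0 0 0 0.4" --pt "0 0 0 0 0 0 0.6" --pt "0 0 0 0 0 0 0.7" --pt "0 0 0 0 0 0 0.8" --pt "0 0 0 0 0 0 1" --pt "0 0 0 0 0 0 1" --pt "0 0 0 0 0 0 1" --force 20

```text
t: 4.07
eef_pos: [0.5478, 0.0021, 0.0573]
tool_rot: [0.0, 0.885, 0.466, -0.0]
contact_force: [-0.3, -1.6, 2.1]
gripper_width: 0.179
```

Run:
```python
from h import *
o=bot.get_obs();print(o["t"],o["eef_pos"],o["contact_force"],o["torque"],o["gripper_width"])
c=shot("wrist","w4.png")
# arc rows about centre C
C=np.array([.613,.099]);g=o["eef_pos"][:2]-C;print(np.hypot(*g),np.degrees(np.arctan2(g[1],g[0]))%360)
for k in range(1,21):
    a=np.radians(-2.8*k);R=np.array([[np.cos(a),-np.sin(a)],[np.sin(a),np.cos(a)]]);print(k,-2.8*k,(R@g-g).round(4))
```

```text
4.0667 [0.5477583  0.00205924 0.05734652] [-0.31653876 -1.55826391  2.08302491] [-0.08087732  0.21935347  0.03912449] 0.17900006729984227
0.11685029160379493 236.0592142497594
1 -2.8 [-0.0047  0.0033]
2 -5.6 [-0.0091  0.0068]
3 -8.399999999999999 [-0.0135  0.0106]
4 -11.2 [-0.0176  0.0145]
5 -14.0 [-0.0215  0.0187]
6 -16.799999999999997 [-0.0252  0.023 ]
7 -19.599999999999998 [-0.0287  0.0275]
8 -22.4 [-0.032   0.0322]
9 -25.2 [-0.0351  0.037 ]
10 -28.0 [-0.0379  0.042 ]
11 -30.799999999999997 [-0.0404  0.0471]
12 -33.599999999999994 [-0.0427  0.0523]
13 -36.4 [-0.0448  0.0576]
14 -39.199999999999996 [-0.0466  0.0631]
15 -42.0 [-0.0481  0.0686]
16 -44.8 [-0.0494  0.0741]
17 -47.599999999999994 [-0.0503  0.0798]
18 -50.4 [-0.051   0.0854]
19 -53.199999999999996 [-0.0515  0.0911]
20 -56.0 [-0.0516  0.0968]
```

View pics/w4.png

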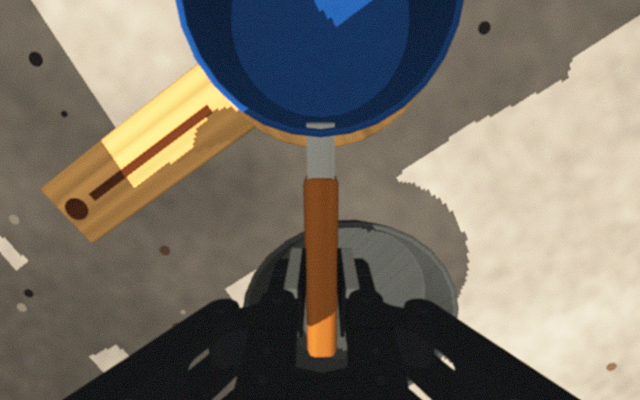

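The grip holds at 15.2 mm, which fits the 16 mm bar. Now I'll swing it along the arc.

Emit:
step_arm --pt "-0.0047 0.0033 0 0 0 -2.8 1" --pt "-0.0091 0.0068 0 0 0 -5.6 1" --pt "-0.0135 0.0106 0 0 0 -8.4 1" --pt "-0.0176 0.0145 0 0 0 -11.2 1" --pt "-0.0215 0.0187 0 0 0 -14 1" --pt "-0.0252 0.023 0 0 0 -16.8 1" --pt "-0.0287 0.0275 0 0 0 -19.6 1" --pt "-0.032 0.0322 0 0 0 -22.4 1" --pt "-0.0351 0.037 0 0 0 -25.2 1" --pt "-0.0379 0.042 0 0 0 -28 1"

```text
t: 4.95
eef_pos: [0.5099, 0.043, 0.0573]
tool_rot: [0.001, 0.972, 0.236, -0.0]
contact_force: [-1.0, -3.2, 3.1]
gripper_width: 0.177
```

Run:
```python
from h import *
c=shot("wrist","w5.png")
o=bot.get_obs();print(o["t"],o["eef_pos"],o["contact_force"],o["torque"],o["gripper_width"])
```

```text
5.0 [0.50922509 0.04420641 0.05730623] [ 0.29344063 -3.46658993  1.82585961] [-0.7415867   0.0708469  -0.18495236] 0.17871956351425716
```

View pics/w5.png

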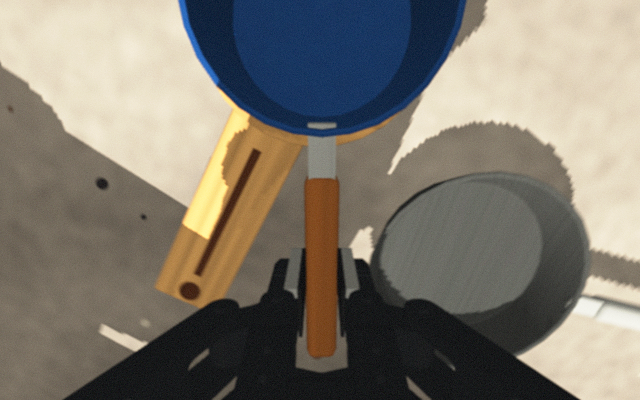

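The handle is held the same in the jaws and the skillet hasn't moved. Now the second half.

Emit:
step_arm --pt "-0.0025 0.0051 0 0 0 -2.8 1" --pt "-0.0048 0.0103 0 0 0 -5.6 1" --pt "-0.0069 0.0156 0 0 0 -8.4 1" --pt "-0.0087 0.0211 0 0 0 -11.2 1" --pt "-0.0102 0.0266 0 0 0 -14 1" --pt "-0.0115 0.0321 0 0 0 -16.8 1" --pt "-0.0124 0.0378 0 0 0 -19.6 1" --pt "-0.0131 0.0434 0 0 0 -22.4 1" --pt "-0.0136 0.0491 0 0 0 -25.2 1" --pt "-0.0137 0.0544 0 0 0 -27.8 1"

```text
t: 5.83
eef_pos: [0.4956, 0.0975, 0.0571]
tool_rot: [0.001, 1.0, -0.003, -0.001]
contact_force: [-2.5, -3.3, 2.7]
gripper_width: 0.176
```

Emit:
step_arm --pt "0 0 0 0 0 0 1" --pt "0 0 0 0 0 0 1" --pt "0 0 0 0 0 0 1"

```text
t: 6.08
eef_pos: [0.496, 0.0981, 0.0572]
tool_rot: [0.0, 1.0, -0.002, -0.0]
contact_force: [-2.5, -1.0, 4.6]
gripper_width: 0.174
```

Run:
```python
from h import *
c=shot("wrist","w6.png")
o=bot.get_obs();print(o["t"],o["eef_pos"],o["contact_force"],o["torque"],o["gripper_width"]);q=o["tool_rot"];print(np.degrees(2*np.arctan2(q[2],q[1])))
c=shot("top","t6.png")
im=c["color"][110:235,220:380,::-1]
cv2.imwrite("pics/t6z.png",cv2.resize(im,None,fx=5,fy=4.8,interpolation=cv2.INTER_CUBIC))
```

```text
6.1333 [0.49602207 0.09810469 0.0572228 ] [-2.52928668 -1.03757961  3.9177903 ] [-0.36918644  0.51918751 -0.12930395] 0.1742191408673168
-0.19746865832161972
```

View pics/w6.png

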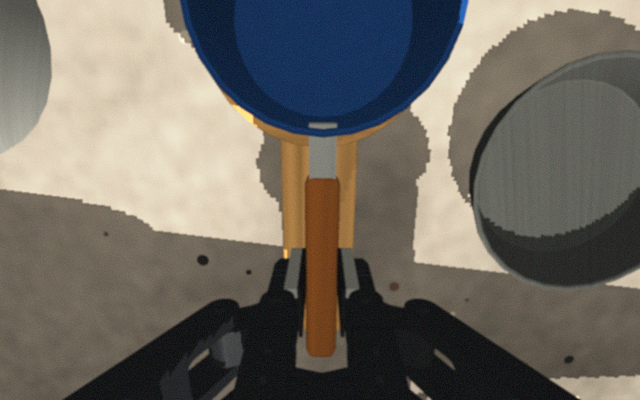

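View pics/t6z.png

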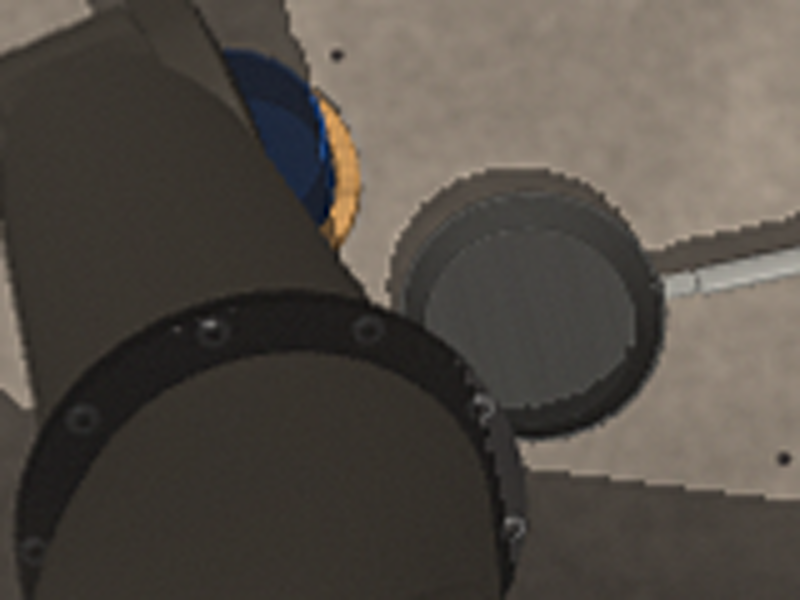

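The handle (columns 305–338) lies over the middle of the tongue (282–355) and the skillet hasn't moved. I'll let go slowly and rise.

Emit:
step_arm --pt "0 0 0 0 0 0 0.6" --pt "0 0 0 0 0 0 0.5" --pt "0 0 0 0 0 0 0.3" --pt "0 0 0 0 0 0 0.0" --pt "0 0 0 0 0 0 -0.3" --pt "0 0 0 0 0 0 -0.6" --pt "0 0 0 0 0 0 -0.6" --pt "0 0 0 0 0 0 -0.6"

```text
t: 6.85
eef_pos: [0.4962, 0.0985, 0.0572]
tool_rot: [-0.0, 1.0, -0.002, 0.0]
contact_force: [-0.3, -0.6, -0.2]
gripper_width: 0.795
```

Emit:
step_arm --pt "0 0 0.008 0 0 0 -0.6" --pt "0 0 0.02 0 0 0 -0.6" --pt "0 0 0.04 0 0 0 -0.6" --pt "0 0 0.065 0 0 0 -0.6" --pt "0 0 0.095 0 0 0 -0.6" --pt "0 0 0.125 0 0 0 -0.6" --pt "0 0 0.15 0 0 0 -0.6" --pt "0 0 0.16 0 0 0 -0.6" --pt "0 0 0.16 0 0 0 -0.6" --pt "0 0 0.16 0 0 0 -0.6"

```text
t: 7.68
eef_pos: [0.496, 0.0984, 0.217]
tool_rot: [0.0, 1.0, -0.002, 0.0]
contact_force: [-1.1, 0.9, -0.2]
gripper_width: 0.8
```

Run:
```python
from h import *
c=shot("wrist","w7.png")
o=bot.get_obs();print(o["t"],o["eef_pos"],o["contact_force"],o["gripper_width"])
c=shot("scene","s7.png")
cv2.imwrite("pics/s7z.png",cv2.resize(c["color"][150:290,220:410,::-1],None,fx=4,fy=4,interpolation=cv2.INTER_CUBIC))
```

```text
7.7333 [0.49535477 0.09818769 0.21609466] [-0.08348178  0.18542699  0.24535183] 0.8015236855612834
```

View pics/w7.png

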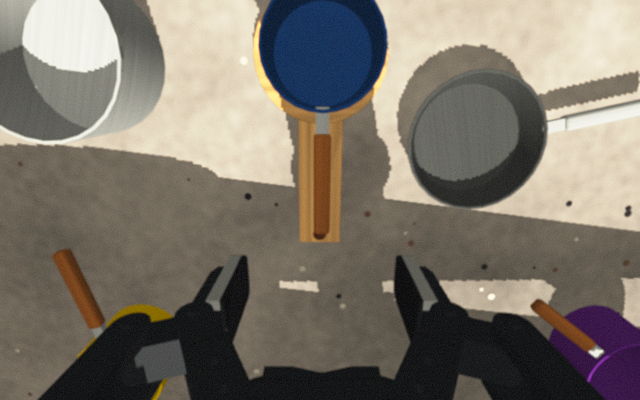

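View pics/s7z.png

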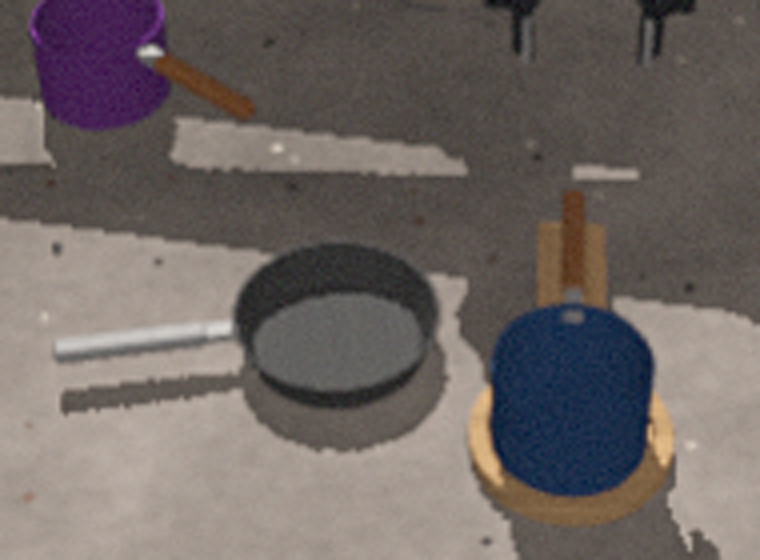

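Run:
```python
from h import *
bot.read_camera("wrist")
c=shot("wrist","w8.png")
im=c["color"]
cv2.imwrite("pics/w8z.png",cv2.resize(im[95:250,270:370,::-1],None,fx=3.8,fy=3.8,interpolation=cv2.INTER_CUBIC))
h=cv2.cvtColor(im,cv2.COLOR_RGB2HSV)
for r in range(135,240,12): print(r,[tuple(int(x) for x in im[r,k]) for k in (296,302,310,314,318,322,326,330,334,340,344)])
```

```text
135 [(110, 98, 78), (176, 129, 69), (163, 117, 64), (126, 77, 38), (127, 73, 33), (124, 71, 31), (125, 70, 34), (138, 93, 51), (152, 112, 63), (161, 119, 68), (116, 107, 94)]
147 [(119, 105, 90), (175, 129, 69), (162, 121, 68), (119, 70, 30), (126, 72, 28), (116, 65, 27), (123, 73, 34), (137, 91, 50), (148, 108, 60), (172, 124, 73), (112, 102, 87)]
159 [(112, 102, 87), (178, 131, 74), (167, 126, 72), (123, 74, 31), (132, 80, 40), (117, 65, 24), (118, 66, 33), (131, 88, 44), (167, 122, 70), (167, 123, 72), (95, 90, 77)]
171 [(113, 100, 89), (175, 130, 73), (166, 123, 70), (124, 74, 38), (125, 74, 31), (116, 63, 26), (114, 60, 22), (145, 104, 57), (163, 120, 68), (153, 119, 73), (103, 95, 81)]
183 [(107, 98, 85), (177, 131, 74), (169, 125, 70), (118, 65, 30), (130, 76, 33), (118, 66, 27), (115, 65, 32), (155, 110, 60), (159, 117, 65), (150, 112, 75), (98, 90, 78)]
195 [(94, 89, 79), (176, 131, 72), (168, 127, 71), (118, 72, 29), (122, 68, 27), (117, 67, 28), (115, 65, 32), (154, 113, 64), (162, 117, 67), (137, 105, 70), (101, 96, 83)]
207 [(98, 90, 84), (175, 132, 71), (171, 126, 75), (114, 67, 32), (125, 72, 35), (115, 65, 30), (116, 65, 28), (162, 114, 63), (160, 116, 65), (118, 95, 69), (95, 91, 79)]
219 [(107, 96, 79), (176, 127, 68), (171, 124, 73), (114, 69, 31), (126, 70, 26), (122, 72, 35), (111, 64, 32), (157, 115, 62), (159, 114, 66), (117, 99, 81), (113, 103, 91)]
231 [(107, 101, 89), (174, 129, 72), (171, 126, 72), (98, 55, 24), (120, 70, 32), (108, 66, 25), (108, 59, 30), (166, 122, 69), (156, 114, 61), (115, 102, 82), (108, 97, 85)]
```

View pics/w8z.png

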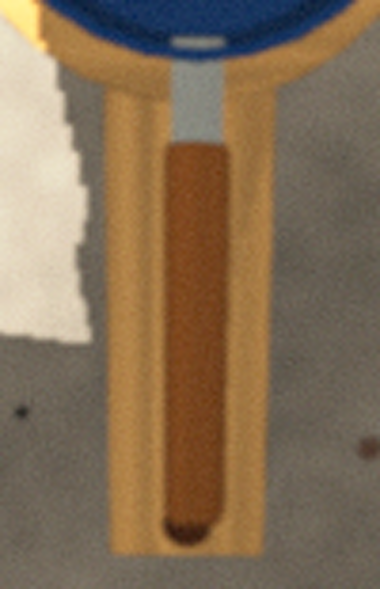

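Run:
```python
from h import *
c=bot.read_camera("wrist")
f=lambda u,v,z:px2w(c,(270+(u+.5)/3.8-.5,95+(v+.5)/3.8-.5),z)
m=lambda l,r,v,z:(f(l,v,z)+f(r,v,z))/2
A,B=m(105,274,120,.01),m(110,265,540,.01)
C,D=m(165,229,160,.083),m(165,223,505,.083)
ang=lambda a,b:np.degrees(np.arctan2((b-a)[1],(b-a)[0]))%360
print(A,B,ang(A,B),C,D,ang(C,D))
print(np.linalg.norm(f(105,120,.01)-f(274,120,.01)),np.linalg.norm(f(110,540,.01)-f(265,540,.01)))
```

```text
[0.53836398 0.09909674 0.01      ] [0.40499542 0.10043639 0.01      ] 179.42450008021697 [0.53670422 0.09697761 0.083     ] [0.44881504 0.09803894 0.083     ] 179.30813953742847
0.04898366751248519 0.05012612448931628
```

```bash
python3 -c "
from station import bot
print(bot.get_obs()['t']);print(bot.hand_in())"
```

```text
7.9333
the job is handed in; nothing more can be done
None
```

I gripped the blue pan's handle at 20 N, swung it about 56° round the ring's centre until it lay over the tongue, let go, and raised the arm clear. I handed in at 7.9 s; `hand_in()` gives no verdict.

**Handle position:** in the last wrist picture the handle points at 179.3° and the tongue at 179.4°. The handle's centre line lies about 2 mm to one side of the tongue's, which is within the pan's 3.5 mm of play and the roughly 2 mm calibration error.

**Pan and skillet:** the pan looks level in its ring, and the skillet stands where it was; both are judged by eye from the pictures. The arm hid most of the pan from the top camera at the end of the swing, so I relied on the wrist and scene views.

**Forces:** wrist force readings stayed around 5 N or less and were near zero after release. None of my checks failed.

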